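Open the collar-stay box by its lever and let it shut softly

ROBOT

A 7-joint arm with a two-finger parallel gripper is mounted at the origin on the work surface. World frame = base frame: x ahead of the robot, y to its left, z up, the work surface at z = 0. Lengths are in m, angles in rad, forces in N, time in s.
With the tool pointing down it reaches from about 0.4 to 0.85 m from the base axis. Payload 4.5 kg.
Tool frame: the origin (TCP) lies on the centre line of the jaws, within the pads' length; the fingertips stand 14 mm ahead of it and the grasp point (between the pads) lies 5 mm behind it (r.tcp_to_tips is the z of the fingertips in the tool frame, in m); z points along the fingers, y is the direction in which the jaws open and shut (so a half turn about z gives the same grasp; the last joint's range is limited). The gripper opens to 88 mm and grips with 3 to 60 N. Pads are 18 mm wide; open, the fingers measure 123 mm over their backs; the gripper's body (75 mm by 187 mm) begins 45 mm behind the grasp point.
Start: joints at [0.034, 0.689, -0.195, 1.565, 0.157, 0.902, -0.215], TCP at [0.625, 0, 0.218] pointing down, gripper open.
Joint ranges: [-3.01, 3.01], [-0.46, 2.08], [-1.47, 1.51], [0.13, 2.56], [-1, 4.14], [0.04, 2.09], [-2.66, 2.66]. Speed limits (rad/s): [2.57, 2.57, 3.14, 3.14, 3.14, 3.14, 3.14].

INTERFACE

Orientations are given as a unit quaternion [x, y, z, w].
In Python, from plant import r, viewer gives the robot as it stands.
- The arm moves only by the shell command python3 -m inch 'ROWS' [FORCE]. ROWS is JSON, a list of rows, each a list of 3 entries, a list of its own where there are three numbers: the closure, from 0 (fully open) to 1 (shut), then the shift along the tool's x, y, z in cm, then the turn about the tool's z in degrees. In form: [[fingers, [x, y, z], yaw], ...]. A call has 1 to 20 rows; each row is the pose to reach, as a shift and turn from the pose commanded when the call began, along the tool's axes at that moment; what a row does not reach only later rows make up. A row lasts 1/10 s, in which the tool goes at most 50 mm and 8.59 degrees, less where a joint would pass 70% of its speed; a pose out of reach is approached as far as the arm can. A call with a gripper value outside its range is refused whole. The fingers move at their own pace and stop on an object; FORCE is the grip in N (left out, the last holds). Time passes only in rows, so rows that repeat a pose let the fingers close. It gives the time, the measured TCP pose, the force and the opening at its end, in the units of the state.
- r.get_state(): the state, without advancing time (a new reading comes with each control period).
- viewer.snapshot(name): name is "scene" or "side" or "wrist"; returns the picture (384x512x3 uint8, red, green, blue); there is no depth.
- viewer.camera_params(name): a dict with "intrinsics" (3x3 intrinsics, pixels), "world_to_cam" (4x4, takes a point from world to camera coordinates). Camera axes: x right, y up, looking along -z (the intrinsics and any distortion apply to the point x, -y, -z); pixel columns grow to the right and rows downward; lengths in m; the calibration is good to about 2 mm. The wrist camera is an equidistant fisheye: a pixel r from the principal point sees the ray r / f radians off the axis. A picture is of the moment at which its call begins: read the wrist's pose just before it. camera_params takes no time and is no camera call; for the wrist camera it gives the pose at the moment of the call.
- r.finish_job(): hands the job in, once; it reports no verdict.
Trained networks look in the newest picture that a camera, given by its name, has taken for a name from the list of things; names that differ only in an ending like _2 or _b are one class to them, and where a whole thing is asked for, a point or a joint stands for the part that bears it (a point fixed in the world has none). Each returns a list of dicts, best first, with "p" (0 to 1); they miss things now and then, are a little off and sometimes report something else, mostly with a low value. They report only what shows in the picture. A call takes as long as a camera call.
- viewer.outline_of(camera, name): "pixels" (384x512 bool, what is visible of it) and "bbox" ([left, top, width, height] in pixels, round what is visible of it).
The state is a dict: "clock": time; "q": joint angles; "qd": joint speeds; "joint_torque": joint torques, N m; "tool_pos": TCP position; "eef_rot": TCP orientation; "contact_force": force on the tool from outside, world axes, zero at the start; "moment": the same for the moment, N m; "opening": opening from 0.0 (shut) to 1.0 (fully open).
Only numpy, scipy, OpenCV 4.12 (cv2) and the standard library are available. Lean on these libraries where they do the work, as an engineer would, in place of code of your own. Each camera call takes 0.05 s, during which the arm holds its last target.

TASK

Press the black lever pad on the front of the clear acrylic collar-stay box all the way down with the fingertips so that its lid swings up wide open, and keep it open for about three seconds so that a pair of stays could be taken out. Then ease the lever back up so that the lid comes down slowly without slamming, and finish with the box shut and the robot clear of it. Do not push the lid itself, do not open the silver clip box, and leave everything else standing where it is.

Things in the scene. Friction and masses are not known exactly. Their poses are not given: they have to be found in the camera images.
- staybox: the collar-stay box: clear acrylic, white stays on a blue insert inside, screwed down, 120 x 110 mm and 90 mm tall with its lid shut. Origin: centre of its underside; its x axis points from the front (lever side) to the back (lid hinge), z up. It stands on either the left or the right side, turned by up to 20 degrees.
- staybox_pad (a point): middle of the top of the stay box's black lever pad (30 mm front to back, 44 wide, 7 thick). With the lever up it lies 125 mm from the box's origin along its -x, 55 mm above the shelf; pressed straight down 26 mm (to 29 mm) the lever meets its stop, the pad shifting under 3 mm forwards or back. Takes about 3 to 6 N. Nothing stands over it; the opening lid swings away from it.
- staybox_lever (a joint): lever angle of the stay box, 0 up (at rest) to 0.25 rad at the bottom stop
- staybox_lid (a joint): lid angle of the stay box, 0 shut to 1.0 rad wide open, always 4 times the lever angle. Hinged along the back rim; the front edge rises to about 200 mm above the shelf. It stays open only while the lever is held down: let go, it falls shut in about 0.3 s at 3 to 5 rad/s. Closing faster than 2.5 rad/s (65 mm/s at the pad) counts as a slam.
- clipbox: the silver aluminium clip box, same size, lever and lid as the stay box, but with opaque metal walls; screwed down on the other side. Not to be opened. Origin and axes as for the stay box.
- clipbox_lid (a joint): lid angle of the clip box, 0 shut; must stay shut
- buttonjar: loose amber jar with white cap, 48 mm wide, 60 mm tall, standing between the two boxes; bystander. Origin at the centre of its underside.
- spool: loose blue thread spool, 34 mm wide, 40 mm tall; bystander. Origin at the centre of its underside.
- spray: loose white starch bottle with blue cap, 60 mm wide, 170 mm tall, behind the boxes; bystander. Origin at the centre of its underside.
- soap: loose blue soap bar 80 x 50 x 22 mm; bystander. Origin at the centre of its underside.
- steamer: loose black garment steamer head lying on the shelf, a 50 x 130 x 36 mm head with a 130 mm round handle; bystander. Origin on the shelf under the middle of the thing; the head lies 70 mm from it along +x, the handle runs to 80 mm along -x.
- hanger: loose grey trouser hanger, 300 mm bar with two white spring clips and a wire hook, lying flat; bystander. Origin under the middle of the bar, which runs along its x.
- staybox_lid_front (a point): middle of the front edge of the stay box's lid, 64 mm in front of the box's origin and 88 mm up when shut; 134 mm wide, clear with a white edge

How it is judged:
By the outcome, as a careful person would: the job done as asked, in the order asked, and still so for the second after the job is handed in, with the robot touching nothing.
It also fails if it takes over 42 s, if anything falls off the work surface, if the arm or the gripper's body presses on something with over 40 N, if the wrist force passes 120 N, or if a joint passes its speed limit or range.

## Working session

There is one attempt and no reset: what is moved stays moved. The work goes in short steps, Python scripts to look and compute and a shell command to move; the robot and the scene stay as the last step left them, time stands still between calls to the robot, and variables do not carry over. Pictures are saved under pics/ and viewed, and the job is handed in when it is done.

```bash
mkdir -p pics; ls; python3 - <<'E'
from plant import r, viewer
import cv2,numpy as np
s=r.get_state();print(s['clock'],s['tool_pos'],s['eef_rot'],s['opening'],s['contact_force'],r.tcp_to_tips)
for c in ['scene','side','wrist']:
    im=viewer.snapshot(c);cv2.imwrite(f'pics/{c}0.png',im[:,:,::-1])
    for n in ['staybox','staybox_pad','clipbox']:
        o=viewer.outline_of(c,n);print(c,n,[(round(d['p'],2),d['bbox']) for d in o][:3])
        if o: np.save(f'{c}_{n}.npy',o[0]['pixels'])
    if c!='wrist':print(viewer.camera_params(c))
    else: print(viewer.camera_params(c))
E
```

```text
pics
0.0 [ 6.24324668e-01 -6.61920748e-05  2.16703964e-01] [ 7.07085810e-01  7.07127133e-01 -7.11878604e-04 -6.06518813e-04] 1.0018817374455644 [-0.48438206  0.47831708 -0.40855255] 0.014
scene staybox [(0.65, [190.5, 204.3, 58.5, 62.6])]
scene staybox_pad [(0.89, [189.5, 200.1, 36.4, 26.5])]
scene clipbox [(0.92, [272.9, 147.6, 55.6, 58.0])]
{'intrinsics': array([[479.17465199,   0.        , 257.86176321],
       [  0.        , 479.17465199, 195.48583795],
       [  0.        ,   0.        ,   1.        ]]), 'world_to_cam': array([[ 0.58907216,  0.80803868,  0.00821433, -0.35292214],
       [-0.70180108,  0.50653134,  0.50090043,  0.35245288],
       [ 0.40058611, -0.30083132,  0.86546594, -1.91642571],
       [ 0.        ,  0.        ,  0.        ,  1.        ]])}
side staybox [(0.58, [247.4, 198.5, 83.4, 71.0]), (0.47, [247.2, 230.0, 64.8, 33.0])]
side staybox_pad [(0.77, [249.0, 231.8, 77.5, 31.5])]
side clipbox [(0.9, [168.5, 152.1, 72.0, 58.4])]
{'intrinsics': array([[464.25746428,   0.        , 245.20405876],
       [  0.        , 464.25746428, 197.20259823],
       [  0.     
[... 393 characters left out ...]
staybox_pad [(0.78, [157.7, 231.8, 130.6, 85.4])]
wrist clipbox [(0.69, [158.0, 232.8, 133.3, 85.9]), (0.64, [95.1, 2.5, 176.2, 72.0]), (0.42, [182.1, 246.9, 117.1, 77.3])]
{'intrinsics': array([[297.31863964,   0.        , 252.48045421],
       [  0.        , 297.31863964, 191.38338201],
       [  0.        ,   0.        ,   1.        ]]), 'world_to_cam': array([[ 9.99999157e-01, -5.08536233e-04, -1.19494406e-03,
        -6.24234603e-01],
       [ 1.84961782e-04,  9.66532643e-01, -2.56543594e-01,
         3.56273414e-02],
       [ 1.28541416e-03,  2.56543156e-01,  9.66531922e-01,
        -3.89499068e-01],
       [ 0.00000000e+00,  0.00000000e+00,  0.00000000e+00,
         1.00000000e+00]])}
```

View pics/scene0.png

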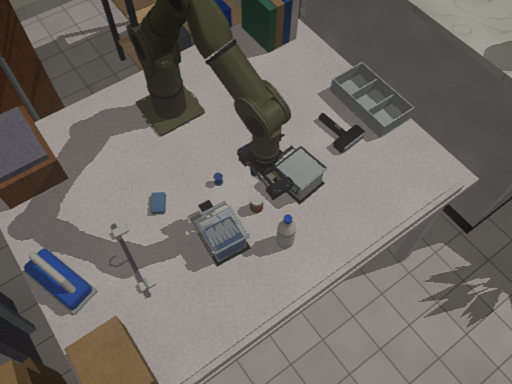

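View pics/side0.png

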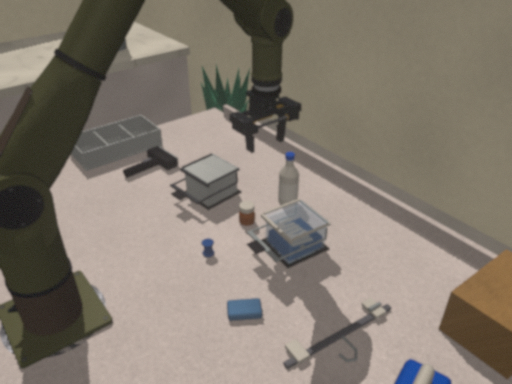

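View pics/wrist0.png

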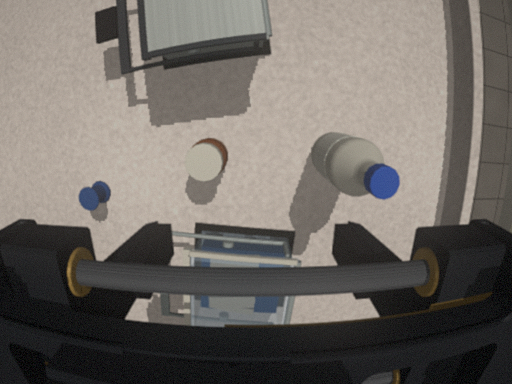

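```bash
python3 - <<'E'
import cv2
a=cv2.imread('pics/scene0.png')[185:275,175:265];b=cv2.imread('pics/side0.png')[185:275,240:340]
cv2.imwrite('pics/scene0z.png',cv2.resize(a,None,fx=6.5,fy=6.5,interpolation=cv2.INTER_CUBIC))
cv2.imwrite('pics/side0z.png',cv2.resize(b,None,fx=6.5,fy=6.5,interpolation=cv2.INTER_CUBIC))
E
```

```text
(no output)
```

View pics/scene0z.png

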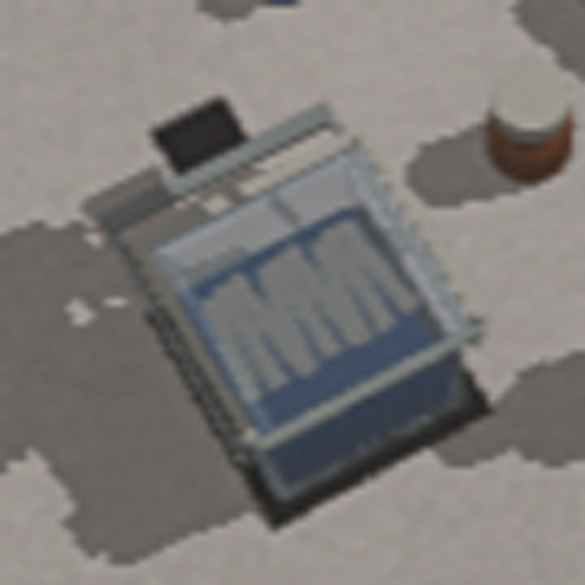

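View pics/side0z.png

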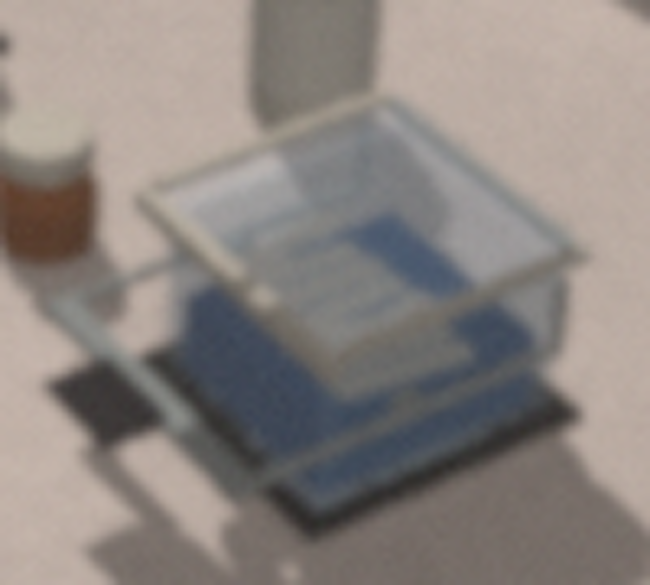

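```bash
cat > h.py <<'E'
import numpy as np
from scipy.optimize import least_squares
from plant import viewer
P={}
for c in ['scene','side']:
    p=viewer.camera_params(c);P[c]=(np.array(p['intrinsics']),np.array(p['world_to_cam']))
def proj(c,X):
    K,W=P[c];v=W[:3,:3]@X+W[:3,3];v=np.array([v[0],-v[1],-v[2]]);u=K@v;return u[:2]/u[2]
def tri(a,b):
    s=least_squares(lambda X:np.r_[proj('scene',X)-a,proj('side',X)-b],[.6,0,.05]);return s.x,s.cost
def plane(c,uv,z):
    return least_squares(lambda X:proj(c,np.r_[X,z])-uv,[.6,0]).x
E
python3 - <<'E'
from h import *
sc=lambda x,y:np.array([175+x/6.5-.4,185+y/6.5-.4]); sd=lambda x,y:np.array([240+x/6.5-.4,185+y/6.5-.4])
for n,a,b in [('pad',sc(200,135),sd(103,402)),('lidFL',sc(350,145),sd(145,195)),('lidFR',sc(155,255),sd(335,355)),('lidBL',sc(475,330),sd(385,95)),('lidBR',sc(245,445),sd(585,255))]:
    print(n,tri(a,b))
for c,f,q in [('scene',sc,(200,135)),('side',sd,(103,402))]: print(plane(c,f(*q),.055))
print('padcorners scene',[plane('scene',sc(*q),.055).round(3) for q in [(152,130),(225,97),(245,140),(178,172)]])
for z in(0,.006):print('base back',[plane('scene',sc(*q),z).round(4) for q in [(275,525),(490,408)]],'side',[plane('side',sd(*q),z).round(4) for q in [(575,410),(310,530)]])
# fit with model
obs=[('scene',sc(200,135),(-.125,0,.055)),('side',sd(103,402),(-.125,0,.055)),
('scene',sc(350,145),(-.064,.067,.088)),('side',sd(145,195),(-.064,.067,.088)),('scene',sc(155,255),(-.064,-.067,.088)),('side',sd(335,355),(-.064,-.067,.088))]
def f(t):
    c,s=np.cos(t[2]),np.sin(t[2]);R=np.array([[c,-s,0],[s,c,0],[0,0,1]])
    return np.concatenate([proj(n,R@np.array(m)+[t[0],t[1],0])-u for n,u,m in obs])
s=least_squares(f,[.7,-.1,0]);print(s.x,s.fun.round(1));t=s.x
print('pad',t[0]-.125*np.cos(t[2]),t[1]-.125*np.sin(t[2]), np.degrees(t[2]))
E
```

```text
pad (array([ 0.48472045, -0.13876901,  0.0496952 ]), np.float64(0.03355619942092587))
lidFL (array([ 0.55130234, -0.0849364 ,  0.08765422]), np.float64(1.6958859364359318))
lidFR (array([ 0.54757637, -0.20300698,  0.08461241]), np.float64(0.00232523806966597))
lidBL (array([ 0.67518476, -0.09473268,  0.09011379]), np.float64(1.5382345397107597))
lidBR (array([ 0.66222679, -0.22350704,  0.09095967]), np.float64(0.08798419226156187))
[ 0.48791173 -0.14061854]
[ 0.48087806 -0.14313075]
padcorners scene [array([ 0.471, -0.159]), array([ 0.476, -0.117]), array([ 0.504, -0.123]), array([ 0.5  , -0.162])]
base back [array([ 0.6718, -0.2202]), array([ 0.6833, -0.0942])] side [array([ 0.6735, -0.2176]), array([ 0.5378, -0.2048])]
base back [array([ 0.674 , -0.2212]), array([ 0.6855, -0.0957])] side [array([ 0.6681, -0.2221]), array([ 0.5334, -0.2094])]
[ 0.61160961 -0.14801131 -0.05880857] [-0.2 -0.2  1.2 -1.4  2.5 -2.5 -0.7 -0.9 -2.8 -0.1  1.1  1.2]
pad 0.48682569763968586 -0.14066447233068927 -3.3694826234173356
```

```bash
python3 -m inch '[[1,[-1,-1,0],-7],[1,[-2,-2,0],-14],[1,[-3.5,-3.5,0],-21],[1,[-5,-5,0],-28],[1,[-6.5,-6.5,0],-35],[1,[-8,-8,0],-42],[1,[-9.5,-9.5,0],-49],[1,[-11,-11,0],-56],[1,[-12.5,-12.5,0],-63],[1,[-13.5,-13.5,1],-70],[1,[-14,-14,2],-77],[1,[-14,-14,3],-82],[1,[-14,-14,4],-84.7],[1,[-14,-14,5],-84.7],[1,[-14,-14,5],-84.7],[1,[-14,-14,5],-84.7]]' 10
python3 - <<'E'
from h import *
from plant import r, viewer
import cv2
s=r.get_state();print(s['clock'],s['tool_pos'],s['eef_rot'],s['opening'],s['contact_force'])
p=viewer.camera_params('wrist');np.savez('w1.npz',**p)
for c in ['scene','side','wrist']:
    im=viewer.snapshot(c);cv2.imwrite(f'pics/{c}1.png',im[:,:,::-1])
o=viewer.outline_of('wrist','staybox_pad');print([(d['p'],d['bbox']) for d in o])
W=p['world_to_cam'];K=p['intrinsics']
def wp(X):
    v=W[:3,:3]@np.array(X)+W[:3,3];v=np.array([v[0],-v[1],-v[2]]);th=np.arctan2(np.hypot(v[0],v[1]),v[2]);h=v[:2]/np.hypot(v[0],v[1]);return K[:2,2]+K[0,0]*th*h
print('cam',-W[:3,:3].T@W[:3,3],'pad exp',wp([.485,-.14,.055]))
if o:
    for d in o[:2]:
        v,u=np.nonzero(d['pixels']);m=np.array([u.mean(),v.mean()])
        print(m,least_squares(lambda X:wp([X[0],X[1],.055])-m,[.485,-.14]).x)
E
```

```text
clock: 2.2
tool_pos: [0.4852, -0.1397, 0.1675]
eef_rot: [0.046, 0.999, -0.0, -0.0]
contact_force: [-0.0, 0.4, 0.4]
opening: 0.002
2.2 [ 0.48520443 -0.13967499  0.16747529] [ 4.64018988e-02  9.98922851e-01 -1.75955374e-06 -4.35290178e-05] 0.0024694953902593304 [-0.02131402  0.41014948  0.40651153]
[(0.73, [182.0, 169.3, 138.7, 60.5])]
cam [ 0.41959733 -0.13406582  0.33477812] pad exp [252.71035646 183.20262817]
[251.99346405 193.17335823] [ 0.49487328 -0.14162476]
```

View pics/wrist1.png

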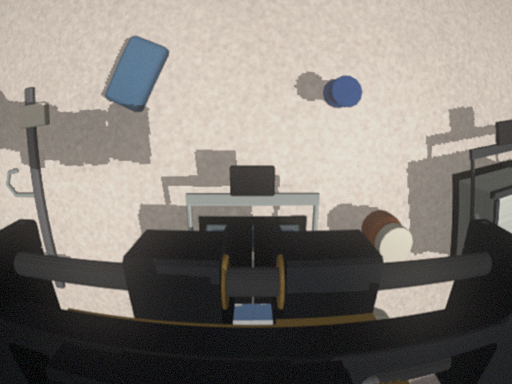

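View pics/side1.png

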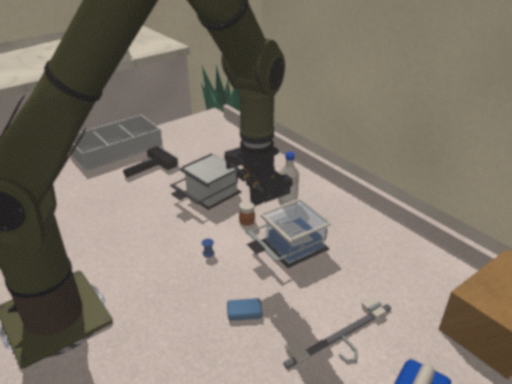

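```bash
python3 -m inch '[[1,[0.2,0,1],0],[1,[0.2,0,3],0],[1,[0.2,0,5],0],[1,[0.2,0,7],0],[1,[0.2,0,8.3],0],[1,[0.2,0,9],0],[1,[0.2,0,9],0],[1,[0.2,0,9],0]]'
python3 - <<'E'
from plant import r, viewer
import cv2
p=viewer.camera_params('wrist')
for c in ['scene','side','wrist']:
    im=viewer.snapshot(c);cv2.imwrite(f'pics/{c}2.png',im[:,:,::-1])
    if c=='wrist':continue
    z=im[170:280,170:300] if c=='scene' else im[150:270,210:350]
    cv2.imwrite(f'pics/{c}2z.png',cv2.resize(z[:,:,::-1],None,fx=4.9,fy=4.9,interpolation=cv2.INTER_CUBIC))
E
```

```text
clock: 3.2
tool_pos: [0.4833, -0.1397, 0.0778]
eef_rot: [0.046, 0.999, 0.0, 0.0]
contact_force: [0.1, 0.1, -0.3]
opening: 0.01
```

View pics/scene2z.png

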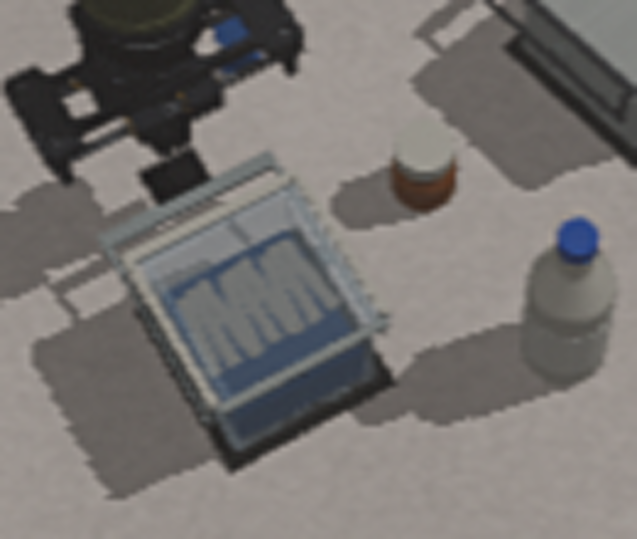

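View pics/side2z.png

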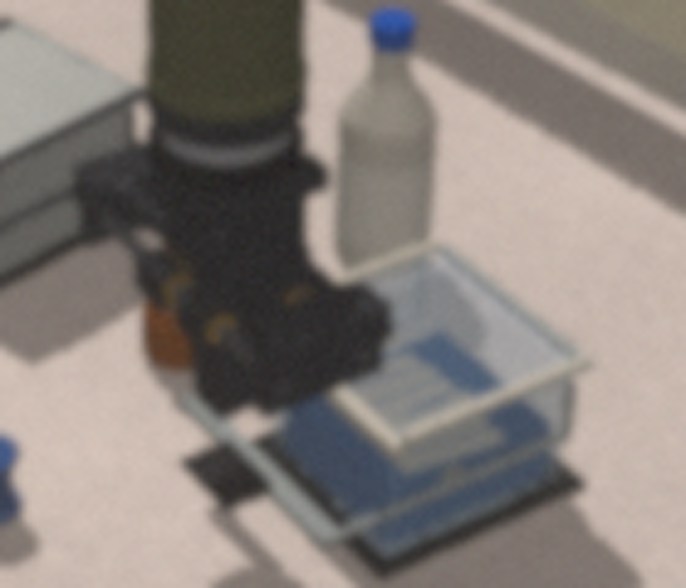

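View pics/wrist2.png

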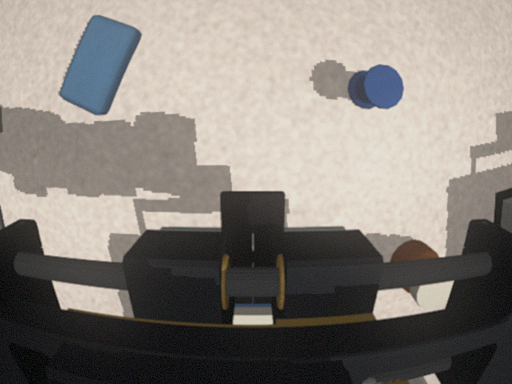

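```bash
python3 - <<'E'
from h import *
for c in P:
    K,W=P[c];print(c,'cam',(-W[:3,:3].T@W[:3,3]).round(2),[proj(c,np.array(x)).round(1) for x in [(.4833,-.1397,.0638),(.4833,-.1397,.128),(.484,-.14,.055),(.484,-.14,.0)]])
    print([proj(c,np.array(x)).round(1) for x in [(0,0,0)]])
E
python3 - <<'E'
import cv2
im=cv2.imread('pics/scene1.png');cv2.imwrite('pics/scene1z.png',cv2.resize(im[120:280,150:310],None,fx=3.7,fy=3.7))
E
```

```text
scene cam [ 1.22 -0.47  1.48] [array([204.6, 203. ]), array([202.9, 193.5]), array([204.9, 204.5]), array([206.3, 212.1])]
[array([169.6, 107.4])]
side cam [-0.08 -0.85  0.84] [array([255.4, 242.7]), array([255.4, 222.9]), array([255.7, 245.3]), array([255.6, 261.2])]
[array([ 54.1, 315.4])]
```

View pics/scene1z.png

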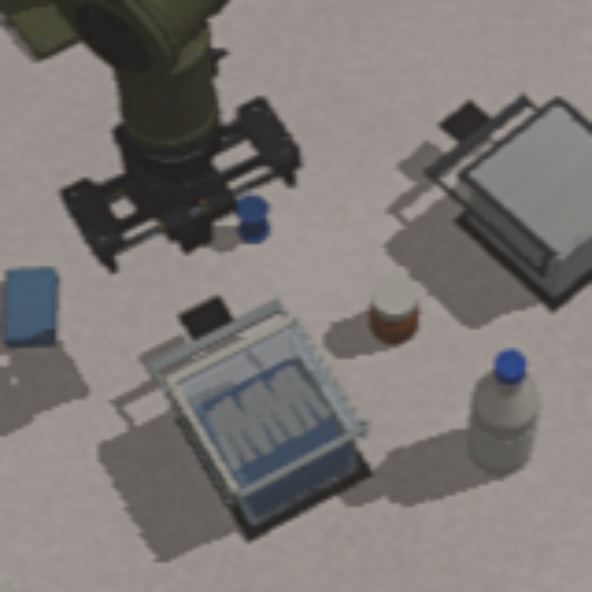

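View pics/scene2.png

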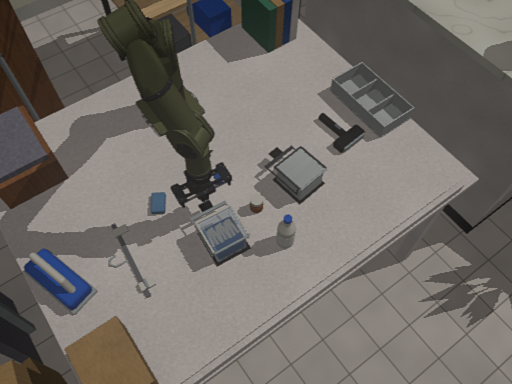

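```bash
python3 - <<'E'
from h import *
print(tri(np.array([204,198.5]),np.array([256.9,232.6])))
from plant import r
p=viewer.camera_params('wrist');W=p['world_to_cam'];K=p['intrinsics']
def wp(X):
    v=W[:3,:3]@np.array(X)+W[:3,3];v=np.array([v[0],-v[1],-v[2]]);th=np.arctan2(np.hypot(v[0],v[1]),v[2]);h=v[:2]/np.hypot(v[0],v[1]);return K[:2,2]+K[0,0]*th*h
s=r.get_state();print(s['tool_pos'])
print((-W[:3,:3].T@W[:3,3]))
for x in [(.4833,-.1397,.0638),(.4833,-.1397,.0838),(.484,-.14,.055),(.484-.015,-.14,.055),(.4995,-.14,.055)]:print(wp(x).round(1))
import cv2
im=cv2.imread('pics/wrist2.png')[170:300,170:340];cv2.imwrite('pics/wrist2z.png',np.clip(cv2.resize(im,None,fx=4.5,fy=4.5,interpolation=cv2.INTER_CUBIC).astype(float)*2.5,0,255).astype('uint8'))
im=cv2.imread('pics/side2.png')[200:270,220:300];cv2.imwrite('pics/side2y.png',np.clip(cv2.resize(im,None,fx=8,fy=8,interpolation=cv2.INTER_CUBIC).astype(float)*2,0,255).astype('uint8'))
E
```

```text
(array([ 0.48603462, -0.14114012,  0.09727905]), np.float64(0.15706708129173433))
[ 0.48352751 -0.13987107  0.07814453]
[ 0.41765796 -0.13426861  0.24536672]
[253.6 217.7]
[253.7 229.3]
[253.2 214.3]
[251.1 193. ]
[255.3 235.2]
```

View pics/wrist2z.png

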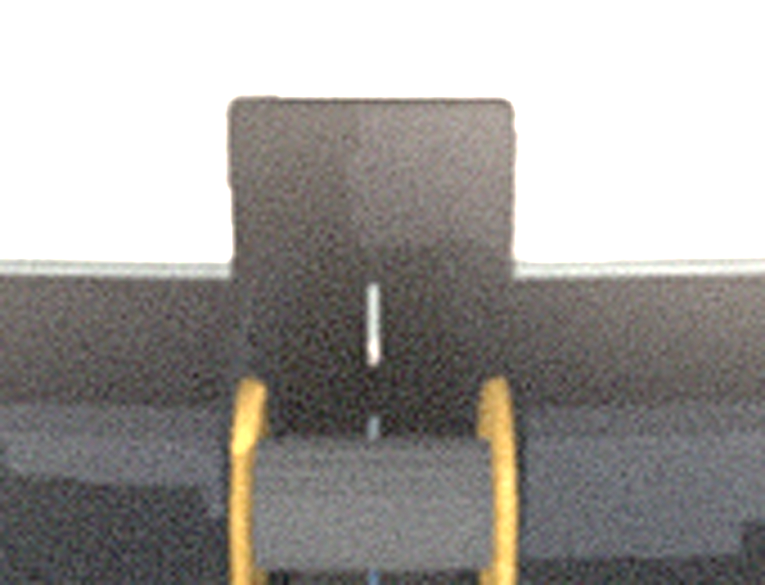

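View pics/side2y.png

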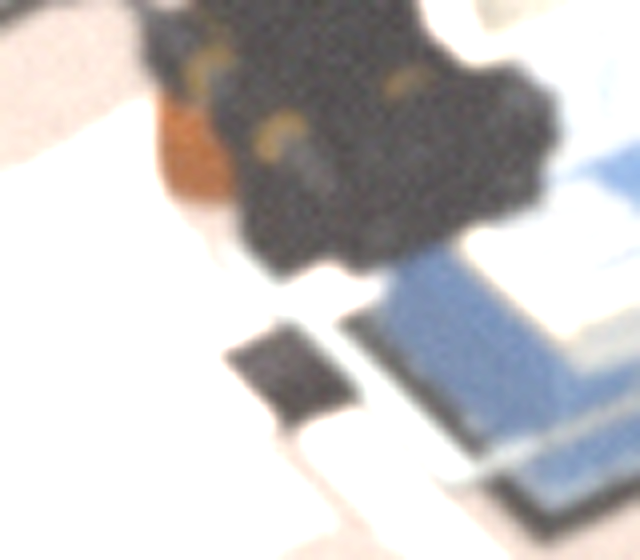

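```bash
python3 - <<'E'
from h import *
for x in (.58,.668):
  for z in (.2027,.2167,.24): print(x,z,[proj(c,np.array([x,0,z])).round(1) for c in P])
import cv2
im=cv2.imread('pics/side0.png')[70:170,210:320];a=np.clip(cv2.resize(im,None,fx=5.5,fy=5.5,interpolation=cv2.INTER_CUBIC).astype(float)*1.6,0,255)
cv2.imwrite('pics/side0y.png',a.astype('uint8'))
E
```

```text
0.58 0.2027 [array([254.8, 180.6]), array([251.9, 161.9])]
0.58 0.2167 [array([254.8, 178.2]), array([251.9, 157.4])]
0.58 0.24 [array([254.8, 174.2]), array([251.9, 149.7])]
0.668 0.2027 [array([271.6, 200.3]), array([277., 152.])]
0.668 0.2167 [array([271.8, 198. ]), array([277.2, 147.6])]
0.668 0.24 [array([272. , 194.2]), array([277.4, 140.1])]
```

View pics/side0y.png

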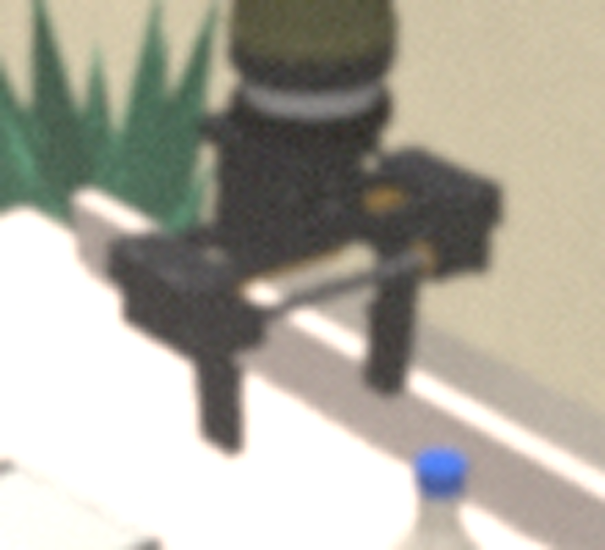

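```bash
python3 -m inch '[[1,[0,0,0.4],0],[1,[0,0,0.8],0],[1,[0,0,1.2],0],[1,[0,0,1.2],0]]'
python3 -m inch '[[1,[0,0,0.3],0],[1,[0,0,0.6],0],[1,[0,0,0.9],0],[1,[0,0,0.9],0]]'
python3 - <<'E'
from plant import r, viewer
import cv2,numpy as np
for c in ['scene','side']:
    im=viewer.snapshot(c)
    z=im[170:280,170:300] if c=='scene' else im[170:270,210:330]
    cv2.imwrite(f'pics/{c}3z.png',np.clip(cv2.resize(z[:,:,::-1],None,fx=5,fy=5,interpolation=cv2.INTER_CUBIC)*1.5,0,255).astype('uint8'))
E
```

```text
clock: 3.75
tool_pos: [0.4826, -0.1398, 0.0649]
eef_rot: [0.046, 0.999, 0.0, -0.001]
contact_force: [0.1, 0.4, 0.1]
opening: 0.004
clock: 4.15
tool_pos: [0.4828, -0.1398, 0.0561]
eef_rot: [0.046, 0.999, 0.0, -0.0]
contact_force: [0.8, 0.2, 0.9]
opening: 0.006
```

View pics/scene3z.png

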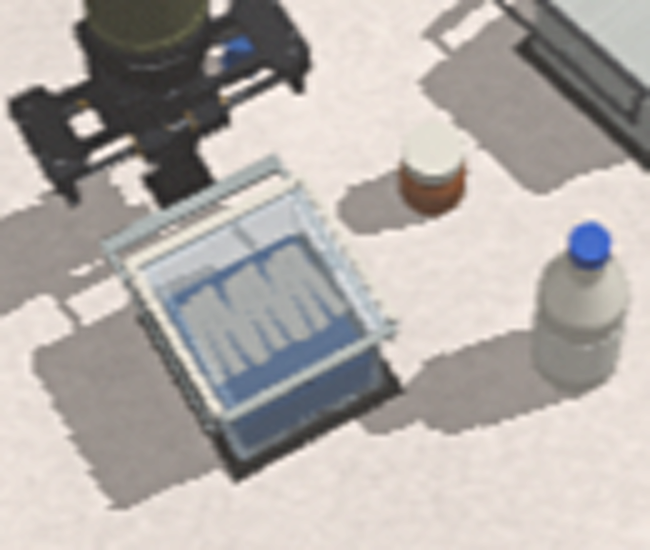

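View pics/side3z.png

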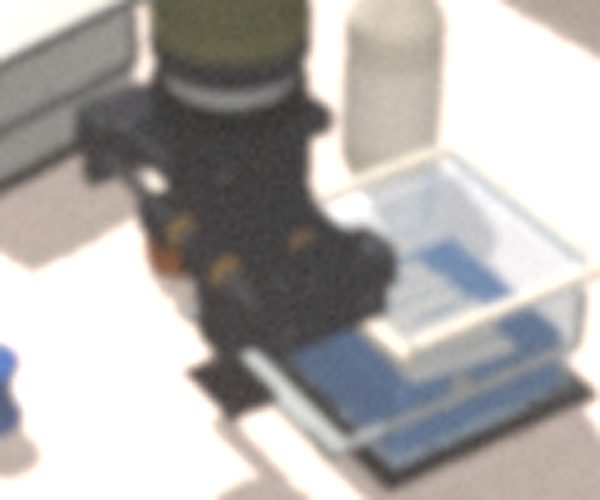

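```bash
python3 -m inch '[[1,[0,0,0.3],0],[1,[0,0,0.6],0],[1,[0,0,0.9],0],[1,[0,0,0.9],0]]'
python3 -m inch '[[1,[0,0,0.2],0],[1,[0,0,0.4],0],[1,[0,0,0.6],0],[1,[0,0,0.6],0]]'
python3 -m inch '[[1,[0,0,0.2],0],[1,[0,0,0.4],0],[1,[0,0,0.6],0],[1,[0,0,0.6],0]]'
python3 - <<'E'
from plant import r, viewer
import cv2,numpy as np
for c in ['scene','side']:
    im=viewer.snapshot(c)
    z=im[170:280,170:300] if c=='scene' else im[170:270,210:330]
    cv2.imwrite(f'pics/{c}4z.png',np.clip(cv2.resize(z[:,:,::-1],None,fx=5,fy=5,interpolation=cv2.INTER_CUBIC)*1.5,0,255).astype('uint8'))
cv2.imwrite('pics/wrist4.png',viewer.snapshot('wrist')[:,:,::-1])
E
```

```text
clock: 4.65
tool_pos: [0.4827, -0.1397, 0.0471]
eef_rot: [0.046, 0.999, 0.0, -0.0]
contact_force: [-0.0, -0.2, -0.7]
opening: 0.003
clock: 5.05
tool_pos: [0.4829, -0.1398, 0.0413]
eef_rot: [0.046, 0.999, -0.0, -0.0]
contact_force: [0.3, -0.3, 0.3]
opening: 0.007
clock: 5.45
tool_pos: [0.4829, -0.1397, 0.0353]
eef_rot: [0.046, 0.999, 0.0, -0.0]
contact_force: [-0.5, -0.6, -0.2]
opening: 0.006
```

View pics/scene4z.png

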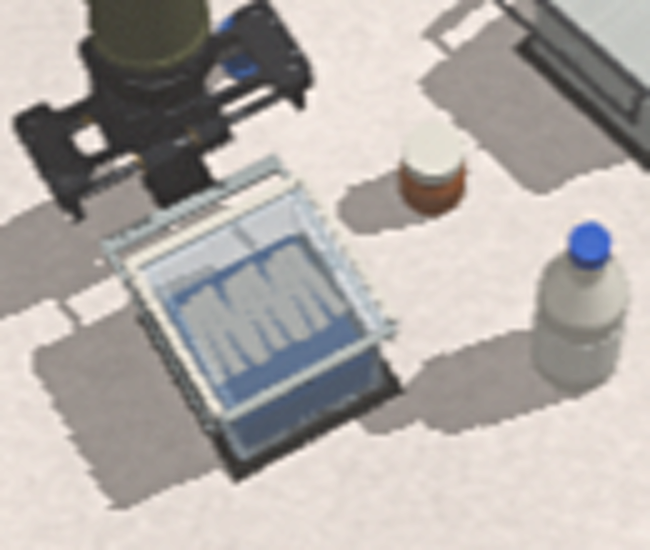

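View pics/side4z.png

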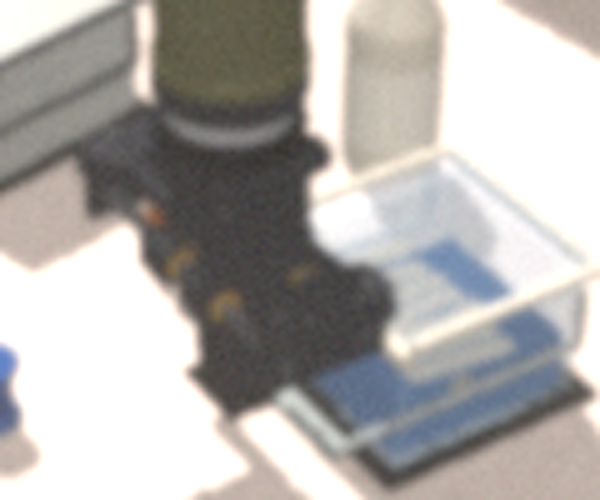

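View pics/wrist4.png

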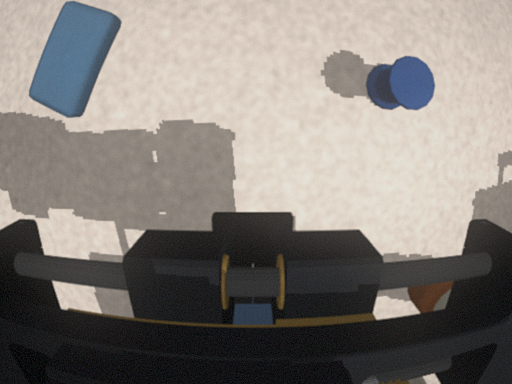

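```bash
python3 -m inch '[[1,[0,0,0.15],0],[1,[0,0,0.3],0],[1,[0,0,0.3],0]]'
python3 -m inch '[[1,[0,0,0.15],0],[1,[0,0,0.3],0],[1,[0,0,0.3],0]]'
python3 -m inch '[[1,[0,0,0.15],0],[1,[0,0,0.3],0],[1,[0,0,0.3],0]]'
```

```text
clock: 5.9
tool_pos: [0.4831, -0.1398, 0.0326]
eef_rot: [0.046, 0.999, -0.0, 0.0]
contact_force: [-0.5, -0.2, 3.0]
opening: 0.003
clock: 6.2
tool_pos: [0.4829, -0.1398, 0.0294]
eef_rot: [0.046, 0.999, -0.0, -0.0]
contact_force: [-1.4, -0.5, 3.9]
opening: 0.007
clock: 6.5
tool_pos: [0.4828, -0.1398, 0.0263]
eef_rot: [0.046, 0.999, -0.0, -0.0]
contact_force: [-1.4, -0.5, 4.0]
opening: 0.004
```

```bash
python3 -m inch '[[1,[0,0,0.2],0],[1,[0,0,0.4],0],[1,[0,0,0.6],0],[1,[0,0,0.8],0],[1,[0,0,0.8],0]]'
python3 - <<'E'
from plant import r, viewer
import cv2,numpy as np
for c in ['scene','side']:
    im=viewer.snapshot(c)
    z=im[170:280,170:300] if c=='scene' else im[150:270,210:330]
    cv2.imwrite(f'pics/{c}5z.png',np.clip(cv2.resize(z[:,:,::-1],None,fx=4.9,fy=4.9,interpolation=cv2.INTER_CUBIC)*1.5,0,255).astype('uint8'))
E
```

```text
clock: 7.0
tool_pos: [0.483, -0.1398, 0.0182]
eef_rot: [0.046, 0.999, 0.0, -0.0]
contact_force: [-2.3, 0.3, 4.3]
opening: 0.005
```

View pics/scene5z.png

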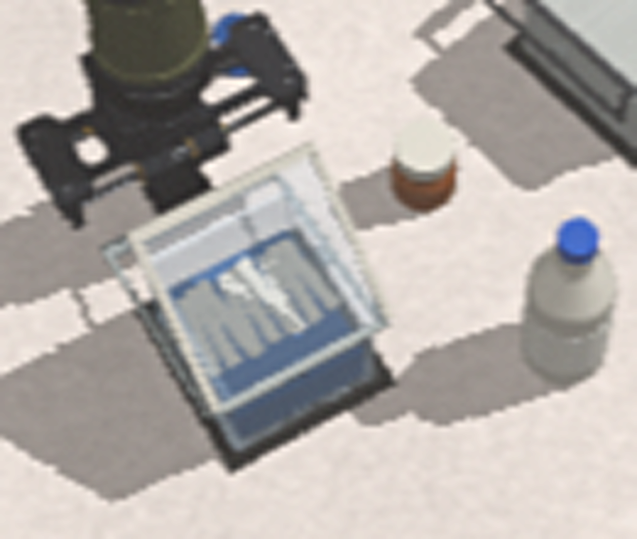

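View pics/side5z.png

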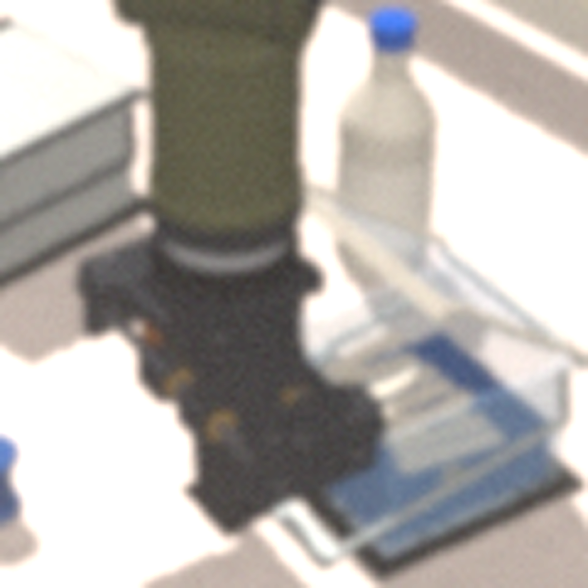

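```bash
python3 -m inch '[[1,[0,0,0.2],0],[1,[0,0,0.4],0],[1,[0,0,0.6],0],[1,[0,0,0.8],0],[1,[0,0,0.9],0],[1,[0,0,0.9],0]]'
python3 -m inch '[[1,[0,0,0.1],0],[1,[0,0,0.2],0],[1,[0,0,0.2],0]]'
```

```text
clock: 7.7
tool_pos: [0.4838, -0.1398, 0.0096]
eef_rot: [0.046, 0.999, -0.0, 0.001]
contact_force: [1.1, -0.2, 5.2]
opening: 0.003
clock: 8.0
tool_pos: [0.484, -0.1399, 0.0084]
eef_rot: [0.046, 0.999, -0.0, 0.001]
contact_force: [-0.3, 0.6, 13.8]
opening: 0.004
```

```bash
python3 -m inch '[[1,[0,0,0.05],0],[1,[0,0,0.05],0],[1,[0,0,0.05],0],[1,[0,0,0.05],0]]'
python3 - <<'E'
from plant import r, viewer
import cv2,numpy as np
for c in ['scene','side']:
    im=viewer.snapshot(c)
    z=im[150:280,170:300] if c=='scene' else im[130:270,210:340]
    cv2.imwrite(f'pics/{c}6z.png',np.clip(cv2.resize(z[:,:,::-1],None,fx=4.2,fy=4.2,interpolation=cv2.INTER_CUBIC)*1.5,0,255).astype('uint8'))
E
```

```text
clock: 8.4
tool_pos: [0.4841, -0.1399, 0.0082]
eef_rot: [0.046, 0.999, -0.0, 0.001]
contact_force: [-1.4, -0.3, 15.7]
opening: 0.008
```

View pics/scene6z.png

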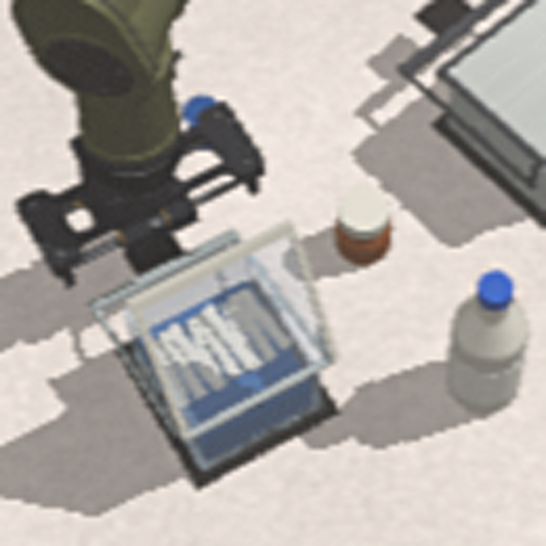

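View pics/side6z.png

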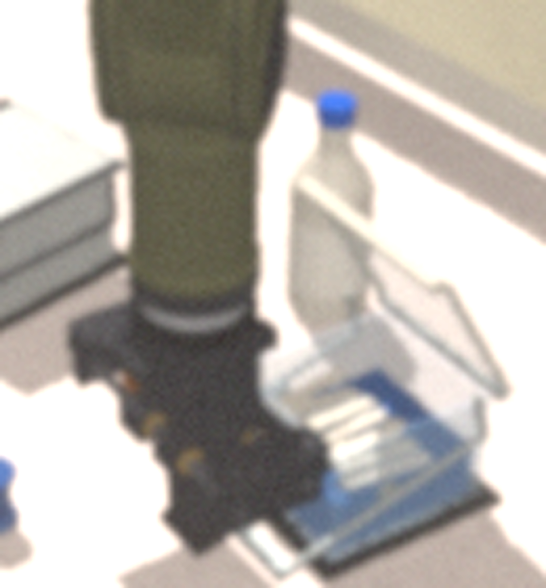

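```bash
python3 - <<'E'
from h import *
print(tri(np.array([220,213.]),np.array([299.3,185.2])))
t=np.radians(-5.3)
for a in (.8,.9,1.0):
    x=.06-.124*np.cos(a);print(a,x*np.cos(t)+.609,x*np.sin(t)-.151,.088+.124*np.sin(a))
E
python3 -m inch '[[1,[0,0,0],0],[1,[0,0,0],0],[1,[0,0,0],0],[1,[0,0,0],0],[1,[0,0,0],0],[1,[0,0,0],0],[1,[0,0,0],0],[1,[0,0,0],0],[1,[0,0,0],0],[1,[0,0,0],0],[1,[0,0,0],0],[1,[0,0,0],0],[1,[0,0,0],0],[1,[0,0,0],0],[1,[0,0,0],0],[1,[0,0,0],0],[1,[0,0,0],0],[1,[0,0,0],0],[1,[0,0,0],0],[1,[0,0,0],0]]'
python3 -m inch '[[1,[0,0,0],0],[1,[0,0,0],0],[1,[0,0,0],0],[1,[0,0,0],0],[1,[0,0,0],0],[1,[0,0,0],0],[1,[0,0,0],0],[1,[0,0,0],0],[1,[0,0,0],0]]'
```

```text
(array([ 0.61018816, -0.15340809,  0.196473  ]), np.float64(0.3715871942352925))
0.8 0.5827212002329778 -0.14856218945226923 0.17695215527154082
0.9 0.5919933845335154 -0.14942234398325052 0.18513253679380792
1.0 0.6020324304366405 -0.15035363811421398 0.19234240211617915
clock: 10.5
tool_pos: [0.4841, -0.1399, 0.0082]
eef_rot: [0.046, 0.999, -0.0, 0.001]
contact_force: [-1.0, -0.1, 15.6]
opening: 0.008
clock: 11.4
tool_pos: [0.4841, -0.1399, 0.0082]
eef_rot: [0.046, 0.999, -0.0, 0.001]
contact_force: [-1.4, 0.2, 15.9]
opening: 0.006
```

```bash
python3 -m inch '[[1,[0,0,-0.1],0],[1,[0,0,-0.2],0],[1,[0,0,-0.35],0],[1,[0,0,-0.5],0],[1,[0,0,-0.65],0],[1,[0,0,-0.8],0],[1,[0,0,-0.95],0],[1,[0,0,-1.1],0],[1,[0,0,-1.25],0],[1,[0,0,-1.4],0],[1,[0,0,-1.55],0],[1,[0,0,-1.7],0],[1,[0,0,-1.85],0],[1,[0,0,-2],0],[1,[0,0,-2.15],0],[1,[0,0,-2.3],0],[1,[0,0,-2.4],0],[1,[0,0,-2.5],0],[1,[0,0,-2.6],0],[1,[0,0,-2.7],0]]'
python3 -m inch '[[1,[0,0,-0.1],0],[1,[0,0,-0.2],0],[1,[0,0,-0.3],0],[1,[0,0,-0.5],0],[1,[0,0,-0.7],0],[1,[0,0,-1],0],[1,[0,0,-1],0]]'
python3 - <<'E'
from plant import r, viewer
import cv2,numpy as np
for c in ['scene','side']:
    im=viewer.snapshot(c)
    z=im[150:280,170:300] if c=='scene' else im[130:270,210:340]
    cv2.imwrite(f'pics/{c}7z.png',np.clip(cv2.resize(z[:,:,::-1],None,fx=4.2,fy=4.2,interpolation=cv2.INTER_CUBIC)*1.5,0,255).astype('uint8'))
E
```

```text
clock: 13.4
tool_pos: [0.4833, -0.1398, 0.0341]
eef_rot: [0.046, 0.999, -0.0, 0.0]
contact_force: [-0.6, 0.0, 3.3]
opening: 0.006
clock: 14.1
tool_pos: [0.4833, -0.1399, 0.0444]
eef_rot: [0.046, 0.999, 0.0, 0.0]
contact_force: [-0.5, 0.4, 0.0]
opening: 0.006
```

View pics/side7z.png

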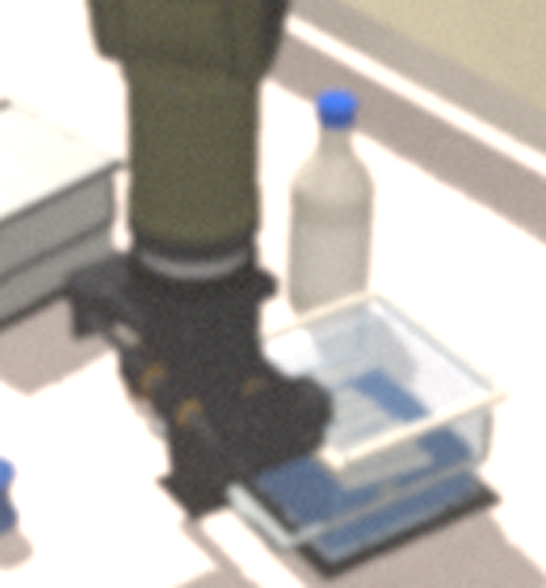

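Lid is shut; the tips have left the pad. Retreat straight up.

```bash
python3 -m inch '[[1,[0,0,-1],0],[1,[0,0,-2.5],0],[1,[0,0,-4],0],[1,[0,0,-6],0],[1,[0,0,-8],0],[1,[0,0,-10],0],[1,[0,0,-11.5],0],[1,[0,0,-12],0],[1,[0,0,-12],0],[1,[0,0,-12],0],[1,[0,0,-12],0]]'
python3 - <<'E'
from plant import r, viewer
import cv2,numpy as np
a=viewer.snapshot('scene');cv2.imwrite('pics/scene8.png',a[:,:,::-1])
b=viewer.snapshot('side');cv2.imwrite('pics/side8.png',b[:,:,::-1])
E
```

```text
clock: 15.3
tool_pos: [0.4824, -0.1398, 0.1633]
eef_rot: [0.046, 0.999, 0.0, -0.001]
contact_force: [0.7, -0.2, 0.2]
opening: 0.007
```

View pics/side8.png

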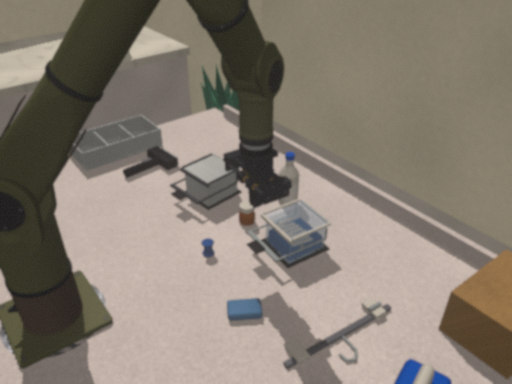

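View pics/scene8.png

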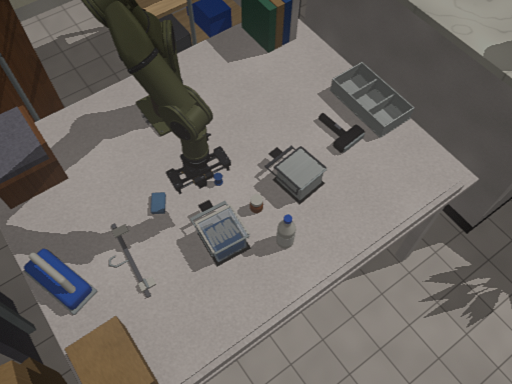

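Both views show the box shut at scene (222,233), with the jar, spool, soap, spray, hanger and steamer in their original places and the gripper clear.

```bash
python3 -c "
from plant import r
print(r.finish_job())"
```

```text
the job is handed in; nothing more can be done
None
```

I pressed the stay box's black lever pad to its stop with the closed fingertips, and the lid swung wide open. I held it open for about 3.4 s, with the upward force steady at about 15 N. I then raised the pad at about 15 mm/s at most (65 mm/s counts as a slam), so the lid came down with the lever. Finally I backed straight up 12 cm and handed the job in at about 15.4 s.

**Lid opening:** halfway up the front edge I measured about 196 mm above the shelf, which fits a lid angle of about 1.0 rad.

**End state:** the last pictures show the stay box shut, the clip box shut, and the other things where they stood, with no contact force beyond sensor noise. I compared these by eye and did not measure each thing's position again.

**Disagreement:** the fingertips appeared about 25–30 mm higher in the camera images than the reported tool height implied. I went down in small steps and judged pad contact and the bottom stop by force. The travel from contact to stop was about 25 mm, close to the stated 26 mm.

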